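# Reset the length stop of an assembly nest and load the long housing

## Task

On the aluminium nest, pull up the spring plunger knob of the length stop, slide the stop outward, away from the bay, to the very next hole and let the pin snap fully home. Then take the one long housing from the wooden tray and lower it, lens side up as it lies, flat into the bay between the two tall cheeks; do not let it drop in. Leave everything else on the bench where it is.

Things in the scene. Friction and masses are not known exactly. Their poses are not given: they have to be found in the camera images.
- nest: Fixed aluminium nest: base plate 84 mm wide (x), 220 mm long (y, -68 to 152 mm), 20 mm thick; origin on its underside below the bay's centre. Fixed end block at y -53 to -33 mm, 12 mm above the plate. A length stop slides along y on the +y part, between guide rails 10 mm high. Its pin's index holes, 10 mm square, lie on the centre line at y = 73, 95 and 117 mm.
- bay (a point): Centre of the bay floor, on the base plate, 20 mm above the bench, axes as the nest's. In the next hole the bay is 66 mm long (y -33 to 33); in the first only 44, too short for the long housing.
- cheeks (a point): Midway between the tops of the two steel cheeks, above the bay's centre, 56 mm above the bench, axes as the nest's. The cheeks are 40 mm long (y -20 to 20 mm) and stand 36 mm above the plate, inner faces 40 mm apart (x = +-20 mm); lips on top flare outward to 11 mm higher and x = +-30 mm.
- stop (a joint): Position of the length stop along the nest's +y, m: 0 in the first hole (at the start), 0.022 in the next, 0.044 in the last. 1 mm play in a hole; rubs with 1 to 2 N. A dark steel block 28 mm (y) by 56 mm, top 42 mm above the bench, carries the knob; a low tongue 34 mm wide, top 33 mm above the bench, ends 62 mm on the bay side of the knob axis and bounds the bay.
- plunger (a joint): How far the plunger is pulled up, m: 0 with the pin home in a hole, 0.009 with the round-nosed pin resting on the plate between holes (it leaves the hole there), end stop 0.016; pull about 0.012. The spring pulls down with 4 N at 0, 8.5 N at 0.012. It snaps home when let go within 2 mm of a hole or slid over one.
- knob (a point): Middle of the round black plunger knob: 24 mm across and 24 mm tall, on a vertical axis; 60 mm above the bench when home, 18 mm above the stop's block. It rides on the stop and stands on the nest's centre line at nest y = 73 mm + joint stop. Nothing stands higher than the block within 45 mm of its axis.
- long_housing: The long housing: dark grey block 34 (x) by 60 (y) by 30 mm high, 160 g, round lens mark at one end of its upper face; origin at its underside's centre. Starts in any of the tray's three places. Either way round is right. Tray walls block its ends, and in the bay the cheeks are higher than it, so there it is held by its ends: set it down in between and take it again.
- tray: Fixed wooden tray, 210 mm (its x) by 94 mm (its y), floor 8 mm thick, walls 46 mm high and 14 mm thick along both long sides only (inner faces 66 mm apart). Three places at x = -64, 0 and 64 mm, each with a housing lying with its length along the tray's y. Origin at the centre of its underside.
- card: Sheet of brown card on the bench, 200 mm (x) by 160 mm (y), 2 mm thick, fixed and empty: room to set a part down. Origin at the centre of its underside.
- short_housing_a: A short housing, 34 by 38 by 30 mm, lying in the tray like the long one; leave it. Origin at the centre of its underside.
- short_housing_b: The other short housing, 34 by 38 by 30 mm, in the tray; leave it. Origin at the centre of its underside.
- tape_roll: Roll of tan tape lying flat, 84 mm across, 24 mm high, beyond the nest; leave it. Origin at the centre of its underside.
- screwdriver: Screwdriver lying beyond the nest; leave it. Origin under its middle.
- tube_a: Black sensor tube standing upright, 30 mm across, 58 mm tall, beyond the tray; leave it. Origin at the centre of its underside.
- tube_b: Black sensor tube standing upright, 30 mm across, 58 mm tall, near the robot; leave it. Origin at the centre of its underside.
- jar: Small clear jar with a white cap, 56 mm across, 60 mm tall, to the robot's right; leave it. Origin at the centre of its underside.
- cutters: Side cutters with orange handles lying on the bench to the robot's left; leave them. Origin near the joint, at bench height.

How it is judged:
On the way:
1. the stop is in the next hole with its pin fully home (value of joint stop between 0.02 and 0.024 m and value of joint plunger below 0.002 m), for 0.2 s.
At the end, for the whole second after the job is handed in: Stop pin fully home in the next hole (stop 22 mm within 2 mm, plunger under 2 mm); long housing at rest flat on the bay floor, upper side up, within 5 mm across and 6 mm along of the bay centre, 3 mm of the floor, 0.12 rad of the bay's length, tilt under 0.06 rad (all of step 1 and x of long_housing in the frame of bay between -0.005 and 0.005 m and y of long_housing in the frame of bay between -0.006 and 0.006 m and z of long_housing in the frame of bay between -0.003 and 0.003 m and angle between the y axis of long_housing and the y axis of bay, either way round below 0.12 rad and angle between long_housing's own z axis and vertical below 0.06 rad and linear speed of long_housing below 0.01 m/s); the robot touches nothing.
It fails at once if a bystander was moved more than 20 mm (distance of any of short_housing_a, short_housing_b, tape_roll, screwdriver, tube_a, tube_b, jar, cutters from where it was at the start of the episode above 0.02 m).
It fails at once if the long housing was dropped into the bay (over 0.45 m/s while down between the cheeks) (horizontal distance between long_housing and bay below 0.02 m and z of long_housing in the frame of bay below 0.03 m and linear speed of long_housing above 0.45 m/s).
It also fails if it takes over 59 s, if anything falls off the work surface, if the arm or the gripper's body presses on something with over 40 N, if the wrist force passes 120 N, or if a joint passes its speed limit or range.

## Robot

A 6-joint arm with a two-finger parallel gripper is mounted at the origin on the work surface. World frame = base frame: x ahead of the robot, y to its left, z up, the work surface at z = 0. Lengths are in m, angles in rad, forces in N, time in s.
With the tool pointing down it reaches from about 0.275 to 0.75 m from the base axis. Payload 10.2 kg.
Tool frame: the origin (TCP) lies where the fingers leave the gripper's body, on its centre line; the fingertips stand 64 mm ahead of it and the grasp point (between the pads) lies 45 mm ahead of it (r.tcp_to_tips is the distance from the TCP to the fingertips, in m); z points along the fingers, y is the line along which they close (so a half turn about z gives the same grasp; the last joint's range is limited). The gripper opens to 88 mm and grips with 3 to 60 N. Pads are 18 mm wide; open, the fingers measure 123 mm over their backs; the gripper's body (75 mm by 187 mm) begins 45 mm behind the grasp point.
Start: joints at [0.951, 0.313, 1.498, -0, 1.331, -0.223], TCP at [0.203, 0.484, 0.303] pointing down, gripper open.
Joint ranges: [-2.94, 2.94], [-0.97, 2.17], [0.19, 2.56], [-1.23, 4.37], [0.02, 3.11], [-2.88, 2.88]. Speed limits (rad/s): [2.39, 2.39, 3.01, 3.14, 3.14, 3.14].

## Interface

Orientations are given as a rotation vector (axis times angle).
In Python, from plant import r, cams, job gives the robot as it stands (r), with the cameras (cams) and the job (job).
- The arm moves only by the shell command python3 inch.py, which reads ROWS from standard input. ROWS is a JSON object whose key "segments" holds a list of rows, 1 to 5 of them, each of 5 numbers: dx, dy, dz in m, then a turn about the tool's z in rad, then the finger opening in m; each row shifts and turns the commanded pose from where the row before left it, along the tool's axes as they then stand; what a row does not reach is not made up. A row lasts 1/10 s, in which the tool goes at most 0.05 m and 0.15 rad, less where a joint would pass 70% of its speed; a pose out of reach is approached as far as the arm can. The fingers move at their own pace and stop on an object; the grip force is fixed at half the most. Time passes only in rows, so rows that do not move let the fingers close. It prints the time, the measured TCP pose, the force, the opening and the grip force at its end. Input that does not fit is refused with a message, and nothing moves.
- r.sense(): the state, without advancing time (a new reading comes with each control period).
- cams.camera(name): name is "scene" or "top" or "wrist"; returns the picture (400x640x3 uint8, blue, green, red); there is no depth.
- cams.camera_info(name): a dict with "camera_matrix" (3x3 intrinsics, pixels), "rvec" (rotation vector, rad) and "tvec" (3), from world to camera coordinates, as OpenCV has them. Camera axes: x right, y down, z forward; pixel columns grow to the right and rows downward; lengths in m; the calibration is good to about 2 mm. A picture is of the moment at which its call begins: read the wrist's pose just before it. camera_info takes no time and is no camera call; for the wrist camera it gives the pose at the moment of the call.
- job.job_done(): hands the job in; it is judged then, once.
The state is a dict: "time_s": time; "q": joint angles; "joint_velocities": joint speeds; "joint_torque": joint torques, N m; "tcp_pos": TCP position; "orientation": TCP orientation; "wrist_force": force on the tool from outside, world axes, zero at the start; "torque": the same for the moment, N m; "opening": finger opening in m; "grasp_force": force on a finger pad.
Only numpy, scipy, OpenCV 4.12 (cv2) and the standard library are available. Lean on these libraries where they do the work, as an engineer would, in place of code of your own. Each camera call takes 0.05 s, during which the arm holds its last target. There are 200 camera calls.

## Working session

There is one attempt and no reset: what is moved stays moved. The work goes in short steps, Python scripts to look and compute and a shell command to move; the robot and the scene stay as the last step left them, time stands still between calls to the robot, and variables do not carry over. Pictures are saved under pics/ and viewed, at most 10 in all, crops included, and the job is handed in when it is done.

```bash
ls; mkdir -p pics; cat > h.py <<'E'
import numpy as np, cv2
from plant import r, cams, job
from scipy.spatial.transform import Rotation as R
def ray(name,uv,z,info=None):
    i=info or cams.camera_info(name)
    K=np.array(i["camera_matrix"]);M=cv2.Rodrigues(np.array(i["rvec"],float))[0];t=np.array(i["tvec"],float).ravel()
    uv=np.atleast_2d(np.array(uv,float))
    d=np.c_[uv,np.ones(len(uv))]@np.linalg.inv(K).T@M
    c=-M.T@t
    return c+d*((z-c[2])/d[:,2])[:,None]
def proj(name,p):
    i=cams.camera_info(name)
    return cv2.projectPoints(np.atleast_2d(np.array(p,float)),np.array(i["rvec"],float),np.array(i["tvec"],float),np.array(i["camera_matrix"]),None)[0][:,0]
def totool(v):
    return R.from_rotvec(r.sense()["orientation"]).inv().apply(v)
E
python3 - <<'E'
from h import *
for n in("top","scene"):
    cv2.imwrite(f"pics/{n}0.png",cams.camera(n)); i=cams.camera_info(n);print(n,i)
s=r.sense();print(s)
print(R.from_rotvec(s["orientation"]).as_matrix().round(3))
E
```

```text
inch.py
pics
plant.py
top {'camera_matrix': array([[392.32307231,   0.        , 318.50141388],
       [  0.        , 392.32307231, 199.44218164],
       [  0.        ,   0.        ,   1.        ]]), 'rvec': array([ 2.19290696, -2.14228229,  0.10909897]), 'tvec': array([-0.00649795,  0.58892964,  1.29030315])}
scene {'camera_matrix': array([[413.44993062,   0.        , 317.21131168],
       [  0.        , 413.44993062, 201.2865299 ],
       [  0.        ,   0.        ,   1.        ]]), 'rvec': array([ 1.88171965,  1.41608417, -0.66109944]), 'tvec': array([-0.18457654, -0.2870942 ,  1.70568153])}
{'time_s': 0.1, 'q': array([ 9.50620506e-01,  3.13385453e-01,  1.49829241e+00, -1.75797025e-06,
        1.33099545e+00, -2.23409406e-01]), 'joint_velocities': array([-0.00011691, -0.00169591, -0.00261488, -0.0007385 ,  0.00026697,
       -0.0011696 ]), 'joint_torque': array([ 5.02606592e-03, -4.02813005e+01, -2.52643114e+01,  6.96492009e-02,
        3.41996842e-02, -3.14354111e-05]), 'tcp_pos': array([0.20281987, 0.48410224, 0.30224852]), 'orientation': array([-6.19071633e-01, -3.07954258e+00,  1.54960286e-03]), 'wrist_force': array([-0.14082132, -0.30937341, -1.05062311]), 'torque': array([-0.05136765, -0.02720227, -0.0352504 ]), 'grasp_force': 0.0, 'opening': 0.08792545092385824}
[[-0.922  0.386 -0.001]
 [ 0.386  0.922 -0.001]
 [ 0.    -0.001 -1.   ]]
```

View pics/top0.png

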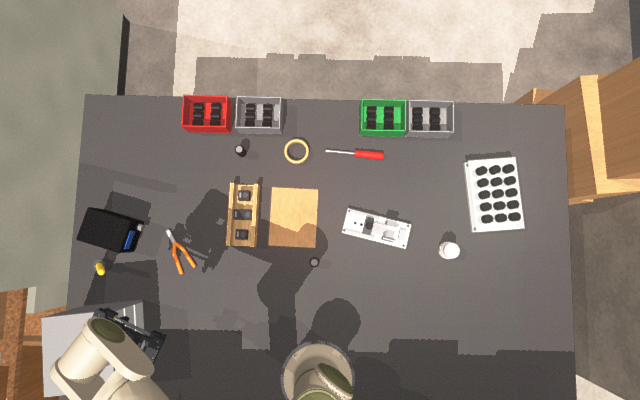

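View pics/scene0.png

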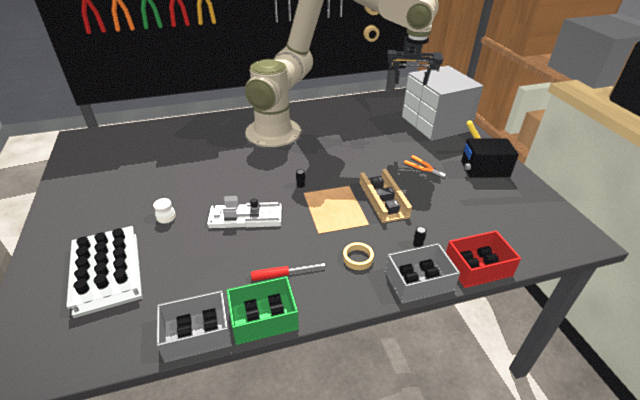

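The top view shows the nest near (376,228), the tray near (243,215), the card near (293,217) and a tube near (314,262). I'll zoom in on these.

```bash
python3 - <<'E'
import cv2
a=cv2.imread("pics/top0.png")
cv2.imwrite("pics/c1.png",cv2.resize(a[172:272,220:420],None,fx=4,fy=4,interpolation=cv2.INTER_CUBIC))
E
```

```text
(no output)
```

View pics/c1.png

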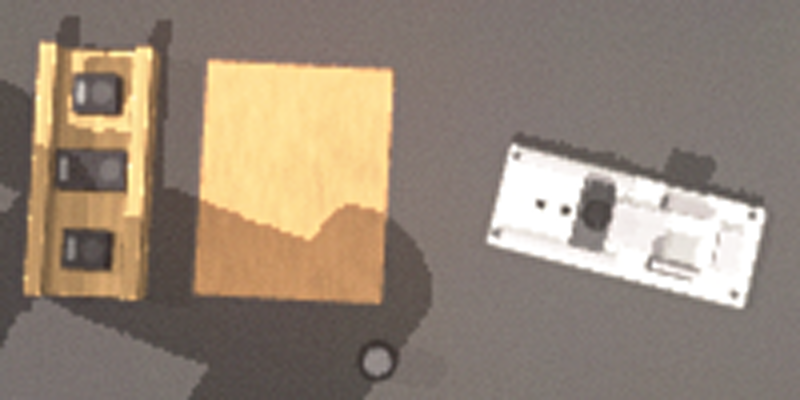

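The crop shows the long housing in the tray's middle place at crop (92,170). The knob is at (596,211) and the free holes are at (565,209) and (540,204), so the nest's +y points image-left. Next I compute coarse poses.

```bash
python3 - <<'E'
from h import *
f=lambda L:(np.array(L,float)+.5)/4-.5+[220,172]
n=ray("top",f([(516,143),(766,207),(744,308),(488,243)]),.02)[:,:2]
print("nest corners",n.round(4)); c=n.mean(0); print("len",np.linalg.norm(n[0]-n[1]),np.linalg.norm(n[1]-n[2]))
u=(n[0]+n[3]-n[1]-n[2]);u/=np.linalg.norm(u);print("centre",c,"y axis",u,"origin",c-.042*u, "knob pred",c+.031*u)
print("knob",ray("top",f([(596,211)]),.072)); print("long",ray("top",f([(92,170)]),.038))
t=ray("top",f([(39,42),(167,47),(148,299),(25,296)]),.046)[:,:2];print("tray",t.mean(0),t)
print("card",ray("top",f([(207,60),(393,69),(381,303),(195,295)]),.002)[:,:2]); print("tube",ray("top",f([(377,360)]),.058))
E
```

```text
nest corners [[ 0.5654 -0.0953]
 [ 0.5162 -0.3067]
 [ 0.4313 -0.2882]
 [ 0.4805 -0.0731]]
len 0.21706249524170904 0.08690358369494625
centre [ 0.49832447 -0.19081583] y axis [0.2247526  0.97441586] origin [ 0.48888486 -0.2317413 ] knob pred [ 0.5052918  -0.16060894]
knob [[ 0.50728105 -0.15700642  0.072     ]]
long [[0.5330314  0.25896916 0.038     ]]
tray [0.53263784 0.25507692] [[0.63851242 0.30629726]
 [0.63678709 0.19922463]
 [0.42758591 0.20682269]
 [0.42766595 0.30796311]]
card [[0.63248425 0.17094614]
 [0.62839621 0.01036489]
 [0.42796235 0.01583128]
 [0.43100788 0.17394918]]
tube [[0.38310809 0.01741915 0.058     ]]
```

```bash
echo '{"segments": [[0, 0, 0, 0.14, 0.088], [0, 0, 0, 0.14, 0.088], [0, 0, 0, 0.14, 0.088], [0, 0, 0, 0.14, 0.088], [0, 0, 0, 0.14, 0.088]]}' | python3 inch.py; echo '{"segments": [[0, 0, 0, 0.14, 0.088], [0, 0, 0, 0.14, 0.088], [0, 0, 0, 0.14, 0.088], [0, 0, 0, 0.14, 0.088], [0, 0, 0, 0.14, 0.088]]}' | python3 inch.py; python3 - <<'E'
from h import *
s=r.sense();print(s["q"],R.from_rotvec(s["orientation"]).as_matrix().round(3)); print(totool(np.array([.500,-.175,.26])-s["tcp_pos"]))
E
```

```text
time_s: 0.6
tcp_pos: [0.2029, 0.4841, 0.3024]
orientation: [-1.646, -2.676, 0.001]
wrist_force: [-0.3, 1.3, -0.3]
opening: 0.0882
grasp_force: 0.0
time_s: 1.1
tcp_pos: [0.2029, 0.4841, 0.3024]
orientation: [2.463, 1.95, -0.001]
wrist_force: [0.3, 0.5, -0.2]
opening: 0.0881
grasp_force: 0.0
[ 9.50562949e-01  3.13222032e-01  1.49815254e+00 -9.12519047e-06
  1.33101944e+00  1.18235255e+00] [[ 0.23   0.973 -0.   ]
 [ 0.973 -0.23  -0.001]
 [-0.001 -0.    -1.   ]]
[-0.57319308  0.44061277  0.04268177]
```

```bash
for i in 1; do echo '{"segments": [[-0.036, 0.0275, 0, 0, 0.06], [-0.036, 0.0275, 0, 0, 0.06], [-0.036, 0.0275, 0, 0, 0.06], [-0.036, 0.0275, 0, 0, 0.06], [-0.036, 0.0275, 0, 0, 0.06]]}' | python3 inch.py >/dev/null; echo '{"segments": [[-0.036, 0.0275, 0, 0, 0.06], [-0.036, 0.0275, 0, 0, 0.06], [-0.036, 0.0275, 0, 0, 0.06], [-0.036, 0.0275, 0, 0, 0.06], [-0.036, 0.0275, 0, 0, 0.06]]}' | python3 inch.py>/dev/null; echo '{"segments": [[-0.036, 0.0275, 0, 0, 0.06], [-0.036, 0.0275, 0, 0, 0.06], [-0.036, 0.0275, 0, 0, 0.06], [-0.036, 0.0275, 0, 0, 0.06], [-0.036, 0.0275, 0, 0, 0.06]]}' | python3 inch.py; echo '{"segments": [[-0.03, 0, 0.04, 0, 0.06], [0, 0, 0, 0, 0.06], [0, 0, 0, 0, 0.06]]}' | python3 inch.py; done; python3 - <<'E'
from h import *
cv2.imwrite("pics/w1.png",cams.camera("wrist"));np.savez("w1.npz",**cams.camera_info("wrist"))
E
```

```text
time_s: 2.6
tcp_pos: [0.4843, -0.1364, 0.3025]
orientation: [-2.458, -1.956, 0.0]
wrist_force: [1.2, -0.1, -0.0]
opening: 0.0598
grasp_force: 0.0
time_s: 2.9
tcp_pos: [0.477, -0.1638, 0.2623]
orientation: [-2.457, -1.954, 0.001]
wrist_force: [0.1, 0.2, 0.1]
opening: 0.06
grasp_force: 0.0
```

View pics/w1.png

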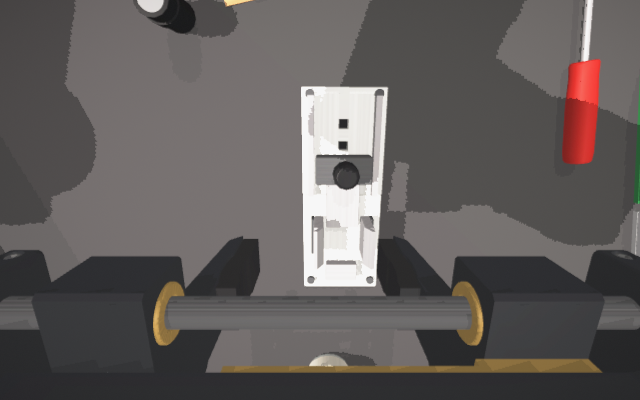

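The wrist view shows the whole nest with corners (302,87), (388,87), (377,286) and (304,286). The knob is at (346,175) and the free holes at (343,124) and (343,146).

```bash
python3 - <<'E'
from h import *
a=cv2.imread("pics/w1.png");I=dict(np.load("w1.npz"))
g=a.max(2)
m=((g>150)*255).astype(np.uint8);m[300:]=0;m[:60]=0
cs=max(cv2.findContours(m,0,2)[0],key=cv2.contourArea);h=cv2.convexHull(cs)
q=cv2.approxPolyDP(h,6,True)[:,0];print("quad",q.tolist())
p=ray("",q,.02,I)[:,:2];print(p.round(4))
# holes
def blob(x0,y0,x1,y1,t):
    s=(g[y0:y1,x0:x1]<t).astype(np.uint8);n,_,st,c=cv2.connectedComponentsWithStats(s)
    k=1+st[1:,4].argmax();return c[k]+[x0,y0],st[k]
h1,s1=blob(333,116,354,132,90);h2,s2=blob(333,139,354,152,90);print(h1,s1,h2,s2)
P=ray("",[h1,h2],.02,I);print("holes 3,2",P.round(4))
k,s=blob(325,160,368,195,50);print("knob",k,s,np.linalg.norm(P[0]-P[1]))
x0,y0,w,hh=s[:4]
for z,uv in((.060,k),(.072,k)):print(z,ray("",[uv],z,I))
cv2.imwrite("pics/w1c.png",cv2.resize(a[75:300,290:400],None,fx=2.6,fy=2.6,interpolation=2))
E
```

```text
quad [[301, 86], [387, 87], [374, 286], [304, 285]]
[[ 0.4817 -0.0685]
 [ 0.5632 -0.0882]
 [ 0.5123 -0.3018]
 [ 0.4328 -0.2822]]
[342.76119403 123.14925373] [ 6  3  8  9 67] [342.43636364 144.94545455] [ 6  3  8  7 55]
holes 3,2 [[ 0.5142 -0.1121  0.02  ]
 [ 0.5095 -0.1333  0.02  ]]
knob [347.26896552 167.42068966] [  9   2  25  22 145] 0.021722691942955934
0.06 [[ 0.5076299  -0.14924222  0.06      ]]
0.072 [[ 0.50700952 -0.1468305   0.072     ]]
```

View pics/w1c.png

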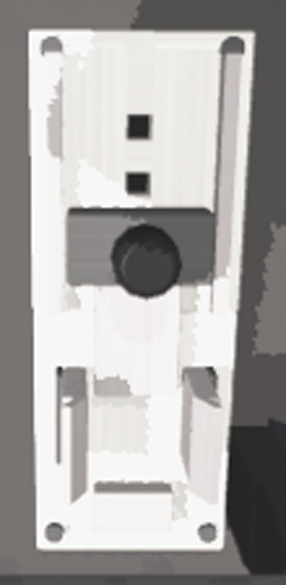

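```bash
echo '{"segments": [[0.015, 0.0246, 0, 0, 0.06], [0, 0, 0.04, 0, 0.05], [0, 0, 0.04, 0, 0.05], [0, 0, 0.04, 0, 0.05], [0, 0, 0.02, 0, 0.05]]}' | python3 inch.py; echo '{"segments": [[0, 0, 0.0123, 0, 0.05], [0, 0, 0, 0, 0.04], [0, 0, 0, 0, 0.03], [0, 0, 0, 0, 0.02], [0, 0, 0, 0, 0.01]]}' | python3 inch.py; echo '{"segments": [[0, 0, 0, 0, 0.01], [0, 0, 0, 0, 0.01], [0, 0, 0, 0, 0.01]]}' | python3 inch.py
```

```text
time_s: 3.45
tcp_pos: [0.5043, -0.1531, 0.1212]
orientation: [-2.455, -1.958, 0.001]
wrist_force: [-0.5, 0.8, 0.5]
opening: 0.0498
grasp_force: 0.0
time_s: 3.95
tcp_pos: [0.5049, -0.1548, 0.1117]
orientation: [2.456, 1.956, 0.001]
wrist_force: [-1.5, 0.2, 5.8]
opening: 0.0226
grasp_force: 30.0
time_s: 4.25
tcp_pos: [0.5049, -0.1548, 0.1117]
orientation: [2.456, 1.956, 0.001]
wrist_force: [-2.6, 1.5, 6.8]
opening: 0.0228
grasp_force: 30.0
```

```bash
echo '{"segments": [[0, 0, -0.005, 0, 0.01], [0, 0, -0.005, 0, 0.01], [0, 0, -0.004, 0, 0.01], [0, 0, 0, 0, 0.01], [0, 0, 0, 0, 0.01]]}' | python3 inch.py
```

```text
time_s: 4.75
tcp_pos: [0.5047, -0.1547, 0.1243]
orientation: [2.457, 1.956, 0.001]
wrist_force: [5.8, -1.3, -9.0]
opening: 0.0228
grasp_force: 30.0
```

```bash
echo '{"segments": [[0.006, 0, 0, 0, 0.01], [0.006, 0, 0, 0, 0.01], [0.006, 0, 0, 0, 0.01], [0.004, 0, 0, 0, 0.01], [0, 0, 0, 0, 0.01]]}' | python3 inch.py
```

```text
time_s: 5.25
tcp_pos: [0.5098, -0.1329, 0.1243]
orientation: [2.457, 1.957, 0.001]
wrist_force: [6.1, 0.3, -9.2]
opening: 0.0226
grasp_force: 30.0
```

```bash
echo '{"segments": [[0, 0, 0.005, 0, 0.01], [0, 0, 0.005, 0, 0.01], [0, 0, 0.003, 0, 0.01], [0, 0, 0, 0, 0.01], [0, 0, 0, 0, 0.01]]}' | python3 inch.py; echo '{"segments": [[0, 0, 0, 0, 0.05], [0, 0, 0, 0, 0.05], [0, 0, 0, 0, 0.05], [0, 0, 0, 0, 0.05], [0, 0, 0, 0, 0.05]]}' | python3 inch.py; echo '{"segments": [[0, 0, -0.045, 0, 0.05], [0, 0, -0.045, 0, 0.05], [0, 0, -0.045, 0, 0.05], [-0.04, 0, 0, 0, 0.06], [0, 0, 0, 0, 0.06]]}' | python3 inch.py; python3 - <<'E'
from h import *
a=cams.camera("wrist");np.savez("w2.npz",**cams.camera_info("wrist"));cv2.imwrite("pics/w2.png",a)
cv2.imwrite("pics/w2c.png",cv2.resize(a[75:300,270:420],None,fx=2.6,fy=2.6,interpolation=2))
E
```

```text
time_s: 5.75
tcp_pos: [0.5097, -0.1333, 0.1118]
orientation: [2.457, 1.956, 0.001]
wrist_force: [4.3, 0.2, 0.6]
opening: 0.0231
grasp_force: 30.0
time_s: 6.25
tcp_pos: [0.5093, -0.1331, 0.1114]
orientation: [-2.457, -1.957, 0.0]
wrist_force: [-0.0, 0.1, -1.2]
opening: 0.0501
grasp_force: 0.0
time_s: 6.75
tcp_pos: [0.5001, -0.1749, 0.2475]
orientation: [2.458, 1.952, 0.0]
wrist_force: [0.6, 1.0, -0.9]
opening: 0.0596
grasp_force: 0.0
```

View pics/w2c.png

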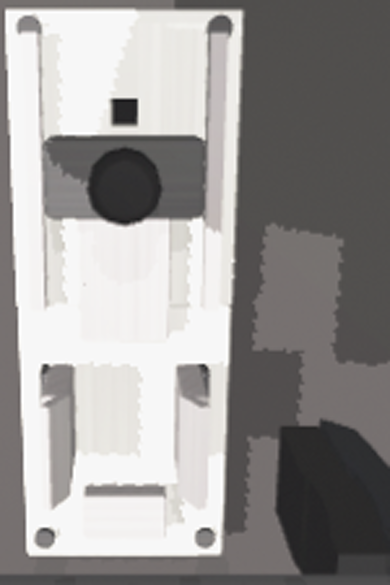

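One free hole is now visible beyond the block at crop (124,111), with the knob at (124,186) centred over the second hole. The force fell to about 0 N as it came down, so the pin is home. Next stop is the tray.

```bash
echo '{"segments": [[0, 0, 0, -0.105, 0.05], [0, 0, 0, -0.105, 0.05], [0.0391, 0.0025, 0, 0, 0.05], [0.0391, 0.0025, 0, 0, 0.05], [0.0391, 0.0025, 0, 0, 0.05]]}' | python3 inch.py>/dev/null; echo '{"segments": [[0.0391, 0.0025, 0, 0, 0.05], [0.0391, 0.0025, 0, 0, 0.05], [0.0391, 0.0025, 0, 0, 0.05], [0.0391, 0.0025, 0, 0, 0.05], [0.0391, 0.0025, 0, 0, 0.05]]}' | python3 inch.py;echo '{"segments": [[0.0391, 0.0025, 0, 0, 0.05], [0.0391, 0.0025, 0, 0, 0.05], [0, 0, 0, 0, 0.05], [0, 0, 0, 0, 0.05]]}' | python3 inch.py; python3 - <<'E'
from h import *
a=cams.camera("wrist");np.savez("w3.npz",**cams.camera_info("wrist"));cv2.imwrite("pics/w3.png",a);print(r.sense()["q"])
E
```

```text
time_s: 7.8
tcp_pos: [0.5248, 0.1427, 0.2457]
orientation: [-2.238, -2.203, 0.002]
wrist_force: [0.6, -1.1, -0.1]
opening: 0.0499
grasp_force: 0.0
time_s: 8.2
tcp_pos: [0.5311, 0.2193, 0.2455]
orientation: [-2.236, -2.205, 0.002]
wrist_force: [-0.1, -0.3, 0.3]
opening: 0.0504
grasp_force: 0.0
[ 1.86202528e-01  4.68770585e-01  1.42516709e+00 -1.56471582e-04
  1.24913602e+00  2.01773687e-01]
```

View pics/w3.png

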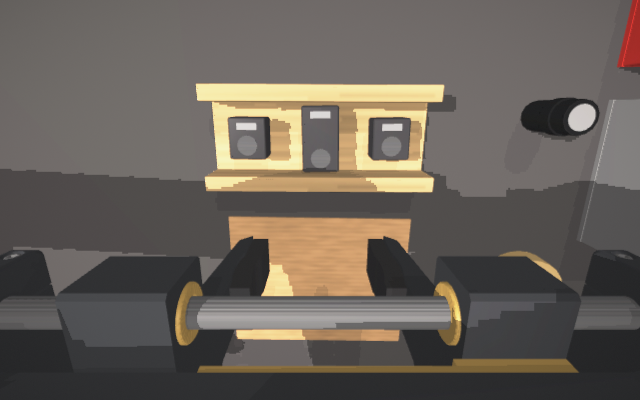

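The long housing is the middle block, spanning about (302,106) to (339,170), with a short housing on each side at (249,137) and (389,138).

```bash
python3 - <<'E'
from h import *
a=cv2.imread("pics/w3.png");I=dict(np.load("w3.npz"))
g=a.max(2).astype(int); s=a.max(2).astype(int)-a.min(2)
print(g[100:176:2,308].tolist()); 
m=((g<110)&(s<35)).astype(np.uint8)
L=[];Rr=[]
for y in range(114,158,4):
    row=m[y,285:355];i=np.flatnonzero(row)+285;L.append((i[0],y));Rr.append((i[-1]+1,y))
L=ray("",L,.038,I);Rr=ray("",Rr,.038,I);print("L",L[[0,-1]].round(4),"R",Rr[[0,-1]].round(4))
mid=(L+Rr)/2;p=np.polyfit(mid[:,1],mid[:,0],1);print("x(y)",p, "width",np.linalg.norm(Rr-L,axis=1).round(4))
print("far y",ray("",[(308,106),(332,106)],.038,I), "near cand",ray("",[(320,y) for y in(164,168,171)],.038,I))
E
```

```text
[242, 161, 166, 77, 105, 104, 104, 104, 104, 104, 103, 103, 102, 102, 102, 101, 102, 100, 99, 99, 99, 99, 99, 99, 99, 99, 97, 97, 97, 97, 98, 97, 97, 96, 65, 64, 94, 133]
L [[0.5176 0.2864 0.038 ]
 [0.5174 0.2509 0.038 ]] R [[0.5504 0.2858 0.038 ]
 [0.5505 0.2503 0.038 ]]
x(y) [-0.00055022  0.53424963] width [0.0329 0.033  0.0331 0.0323 0.0324 0.0325 0.0326 0.0328 0.0329 0.033
 0.0331]
far y [[0.52307817 0.29309249 0.038     ]
 [0.54424268 0.29275355 0.038     ]] near cand [[0.53294175 0.24133012 0.038     ]
 [0.53288938 0.23757341 0.038     ]
 [0.53284986 0.23473807 0.038     ]]
```

```bash
echo '{"segments": [[0.0447, 0.0023, 0, -0.014, 0.048], [0, 0, 0.04, 0, 0.048], [0, 0, 0.04, 0, 0.048], [0, 0, 0.04, 0, 0.048], [0, 0, 0.03, 0, 0.048]]}' | python3 inch.py; echo '{"segments": [[0, 0, 0.0175, 0, 0.048], [0, 0, 0, 0, 0.048], [0, 0, 0, 0, 0.03], [0, 0, 0, 0, 0.03], [0, 0, 0, 0, 0.025]]}' | python3 inch.py;echo '{"segments": [[0, 0, 0, 0, 0.02], [0, 0, 0, 0, 0.02]]}' | python3 inch.py
```

```text
time_s: 8.75
tcp_pos: [0.5341, 0.2617, 0.094]
orientation: [-2.225, -2.216, 0.004]
wrist_force: [0.5, 0.0, 0.5]
opening: 0.0478
grasp_force: 0.0
time_s: 9.25
tcp_pos: [0.5353, 0.2629, 0.0803]
orientation: [2.223, 2.218, 0.003]
wrist_force: [-0.7, -1.6, 4.5]
opening: 0.0337
grasp_force: 30.0
time_s: 9.45
tcp_pos: [0.5354, 0.2629, 0.0803]
orientation: [2.223, 2.218, 0.002]
wrist_force: [-0.9, -3.1, 7.1]
opening: 0.0336
grasp_force: 30.0
```

```bash
echo '{"segments": [[0, 0, -0.02, 0, 0.02], [0, 0, -0.04, 0, 0.02], [0, 0, -0.01, 0.115, 0.02], [0, 0, 0, 0.112, 0.02], [-0.0334, 0.0067, 0, 0, 0.02]]}' | python3 inch.py; echo '{"segments": [[-0.0334, 0.0067, 0, 0, 0.02], [-0.0334, 0.0067, 0, 0, 0.02], [-0.0334, 0.0067, 0, 0, 0.02], [-0.0334, 0.0067, 0, 0, 0.02], [0, 0, 0, 0, 0.02]]}' | python3 inch.py; python3 - <<'E'
from h import *
s=r.sense();print(s["q"],R.from_rotvec(s["orientation"]).as_matrix().round(3))
E
```

```text
time_s: 9.95
tcp_pos: [0.5335, 0.231, 0.1497]
orientation: [2.46, 1.953, 0.004]
wrist_force: [0.6, 0.1, -2.4]
opening: 0.0337
grasp_force: 30.0
time_s: 10.45
tcp_pos: [0.5296, 0.0897, 0.1493]
orientation: [2.464, 1.948, 0.0]
wrist_force: [-0.1, -0.3, -0.1]
opening: 0.0339
grasp_force: 30.0
[-5.02215474e-02  5.09125865e-01  1.64456023e+00 -5.95093157e-04
  9.87437261e-01  1.82721366e-01] [[ 0.231  0.973  0.   ]
 [ 0.973 -0.231 -0.001]
 [-0.     0.001 -1.   ]]
```

Down from 0.1493 to about 0.0755, then a slow touch-down.

```bash
echo '{"segments": [[0, 0, 0.035, 0, 0.02], [0, 0, 0.03, 0, 0.02], [0, 0, 0.006, 0, 0.02], [0, 0, 0.002, 0, 0.02], [0, 0, 0, 0, 0.02]]}' | python3 inch.py; echo '{"segments": [[0, 0, 0.0015, 0, 0.02], [0, 0, 0, 0, 0.02]]}' | python3 inch.py
```

```text
time_s: 10.95
tcp_pos: [0.53, 0.0931, 0.077]
orientation: [2.459, 1.953, 0.002]
wrist_force: [0.1, 0.3, -1.6]
opening: 0.0337
grasp_force: 30.0
time_s: 11.15
tcp_pos: [0.5298, 0.0929, 0.0753]
orientation: [2.46, 1.953, 0.002]
wrist_force: [0.2, -0.6, -1.5]
opening: 0.0337
grasp_force: 30.0
```

```bash
echo '{"segments": [[0, 0, 0.001, 0, 0.02], [0, 0, 0.0005, 0, 0.02], [0, 0, 0, 0, 0.02]]}' | python3 inch.py; echo '{"segments": [[0, 0, 0, 0, 0.06], [0, 0, 0, 0, 0.06], [0, 0, 0, 0, 0.06], [0, 0, -0.03, 0, 0.06], [0, 0, -0.045, 0, 0.08]]}' | python3 inch.py; echo '{"segments": [[-0.03, 0, -0.05, 0, 0.088], [-0.03, 0, -0.04, 0, 0.088], [0, 0, 0, 0, 0.088], [0, 0, 0, 0, 0.088]]}' | python3 inch.py; python3 - <<'E'
from h import *
a=cams.camera("wrist");np.savez("w4.npz",**cams.camera_info("wrist"));cv2.imwrite("pics/w4.png",a)
E
```

```text
time_s: 11.45
tcp_pos: [0.5298, 0.0928, 0.0743]
orientation: [2.46, 1.953, 0.001]
wrist_force: [-4.6, 0.0, 10.2]
opening: 0.0341
grasp_force: 30.0
time_s: 11.95
tcp_pos: [0.5284, 0.0928, 0.1469]
orientation: [-2.458, -1.951, 0.006]
wrist_force: [1.1, 0.6, 0.3]
opening: 0.0658
grasp_force: 0.0
time_s: 12.35
tcp_pos: [0.5168, 0.0382, 0.2312]
orientation: [2.461, 1.951, 0.001]
wrist_force: [-0.6, -0.6, -0.3]
opening: 0.0879
grasp_force: 0.0
```

View pics/w4.png

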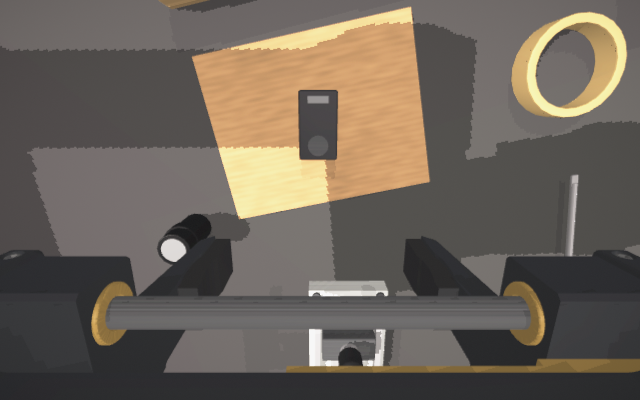

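The housing stands alone on the card, from about (299,90) to (338,160), lens up. I'll measure its centre.

```bash
python3 - <<'E'
from h import *
a=cv2.imread("pics/w4.png");I=dict(np.load("w4.npz"))
s=a.max(2).astype(int)-a.min(2); g=a.max(2)
m=((s<30)[80:180,280:360]).astype(np.uint8)
m=cv2.morphologyEx(m,cv2.MORPH_CLOSE,np.ones((5,5)))
c=max(cv2.findContours(m,0,2)[0],key=cv2.contourArea)[:,0]+[280,80]
print(c.min(0),c.max(0)); print(g[140:170,303].tolist(),g[84:96,303].tolist())
x0,y0=c.min(0)-.5;x1,y1=c.max(0)+.5
q=[(x0,y0),(x1,y0),(x1,y1),(x0,y1)]
p=ray("",q,.032,I);print(p.round(4));print("centre",p.mean(0),np.linalg.norm(p[0]-p[1]),np.linalg.norm(p[1]-p[2]))
# same for the nest from w2 : refine the bay centre
a=cv2.imread("pics/w2.png");I=dict(np.load("w2.npz"));m=((a.max(2)>150)*255).astype(np.uint8);m[300:]=0;m[:60]=0
cs=max(cv2.findContours(m,0,2)[0],key=cv2.contourArea);q=cv2.approxPolyDP(cv2.convexHull(cs),6,True)[:,0]
p=ray("",q,.02,I)[:,:2];print(q.tolist(),p.round(4));
g=a.max(2);w=g[108:125,306:330]<90;yy,xx=np.nonzero(w);print("hole3",ray("",[(xx.mean()+306,yy.mean()+108)],.02,I),w.sum())
E
```

```text
[299  90] [337 159]
[69, 69, 69, 69, 69, 69, 68, 69, 69, 69, 69, 68, 68, 68, 67, 68, 67, 67, 66, 135, 237, 246, 245, 245, 245, 246, 246, 246, 246, 245] [216, 217, 218, 216, 213, 191, 58, 68, 75, 75, 75, 75]
[[0.5198 0.1281 0.032 ]
 [0.5517 0.1206 0.032 ]
 [0.5393 0.0628 0.032 ]
 [0.5053 0.0707 0.032 ]]
centre [0.52903179 0.09553913 0.032     ] 0.03279259657454417 0.059129785392887255
[[362, 79], [355, 286], [281, 288], [272, 78]] [[ 0.5612 -0.0866]
 [ 0.5131 -0.2964]
 [ 0.4325 -0.2802]
 [ 0.481  -0.067 ]]
hole3 [[ 0.51402199 -0.11061555  0.02      ]] 91
```

```bash
echo '{"segments": [[0, 0, 0, 0.1428, 0.088], [0, 0, 0, 0.1428, 0.088], [0, 0, 0, 0.1428, 0.088], [0, 0, 0, 0.1428, 0.088], [0, 0, 0, 0.1428, 0.088]]}' | python3 inch.py>/dev/null; echo '{"segments": [[0, 0, 0, 0.1428, 0.088], [0, 0, 0, 0.1428, 0.088], [0, 0, 0, 0.1428, 0.088], [0, 0, 0, 0.1428, 0.088], [0, 0, 0, 0.1428, 0.088]]}' | python3 inch.py>/dev/null; echo '{"segments": [[0, 0, 0, 0.1428, 0.088], [0, -0.03, 0, 0, 0.088], [0, -0.0285, 0, 0, 0.088], [0, 0, 0, 0, 0.088], [0, 0, 0, 0, 0.088]]}' | python3 inch.py; python3 - <<'E'
from h import *
s=r.sense();print(s["q"],R.from_rotvec(s["orientation"]).as_matrix().round(3)); print(totool(np.array([.5304,.0951,.0815])-s["tcp_pos"]))
E
```

```text
time_s: 13.9
tcp_pos: [0.5297, 0.0961, 0.2294]
orientation: [3.121, -0.356, -0.004]
wrist_force: [0.2, -0.7, -0.2]
opening: 0.0879
grasp_force: 0.0
[-3.81642424e-02  4.10298037e-01  1.55990118e+00 -2.20650061e-04
  1.17398473e+00  1.75983974e+00] [[ 0.974 -0.225 -0.003]
 [-0.225 -0.974 -0.   ]
 [-0.003  0.001 -1.   ]]
[0.00128818 0.00073546 0.14789098]
```

```bash
echo '{"segments": [[0.0006, 0, 0.04, 0, 0.088], [0, 0, 0.04, 0, 0.088], [0, 0, 0.04, 0, 0.088], [0, 0, 0.02, 0, 0.088], [0, 0, 0, 0, 0.088]]}' | python3 inch.py; echo '{"segments": [[0, 0, 0.008, 0, 0.088], [0, 0, 0, 0, 0.088], [0, 0, 0, 0, 0.088]]}' | python3 inch.py
```

```text
time_s: 14.4
tcp_pos: [0.529, 0.0947, 0.0878]
orientation: [3.12, -0.36, -0.01]
wrist_force: [-0.5, 0.4, 0.3]
opening: 0.0879
grasp_force: 0.0
time_s: 14.7
tcp_pos: [0.5311, 0.0952, 0.0837]
orientation: [-3.121, 0.359, -0.002]
wrist_force: [0.0, -0.1, 0.3]
opening: 0.088
grasp_force: 0.0
```

```bash
echo '{"segments": [[-0.001, 0, 0.002, 0, 0.088], [0, 0, 0, 0, 0.088], [0, 0, 0, 0, 0.07], [0, 0, 0, 0, 0.05], [0, 0, 0, 0, 0.05]]}' | python3 inch.py; echo '{"segments": [[0, 0, 0, 0, 0.05], [0, 0, 0, 0, 0.05], [0, 0, 0, 0, 0.05]]}' | python3 inch.py
```

```text
time_s: 15.2
tcp_pos: [0.5298, 0.0956, 0.0809]
orientation: [-3.121, 0.359, -0.0]
wrist_force: [0.4, -0.7, -0.0]
opening: 0.0659
grasp_force: 0.0
time_s: 15.5
tcp_pos: [0.5298, 0.0955, 0.0809]
orientation: [3.121, -0.359, 0.0]
wrist_force: [0.2, -0.1, 0.5]
opening: 0.0596
grasp_force: 30.0
```

```bash
echo '{"segments": [[0, 0, -0.02, 0, 0.05], [0, 0, -0.04, 0, 0.05], [0, 0, -0.03, 0, 0.05], [0.0032, 0.0322, 0, 0, 0.05], [0.0032, 0.0322, 0, 0, 0.05]]}' | python3 inch.py; echo '{"segments": [[0.0032, 0.0322, 0, 0, 0.05], [0.0032, 0.0322, 0, 0, 0.05], [0.0032, 0.0322, 0, 0, 0.05], [0.0032, 0.0322, 0, 0, 0.05], [0.0032, 0.0322, 0, 0, 0.05]]}' | python3 inch.py;  echo '{"segments": [[0.0032, 0.0322, 0, 0, 0.05], [0.0032, 0.0322, 0, 0, 0.05], [0.0032, 0.0322, 0, 0, 0.05], [0, 0, 0, 0, 0.05], [0, 0, 0, 0, 0.05]]}' | python3 inch.py; python3 - <<'E'
from h import *
s=r.sense();print(s["q"],R.from_rotvec(s["orientation"]).as_matrix().round(4)); print(totool(np.array([.4880,-.2255,.0989])-s["tcp_pos"]))
cv2.imwrite("pics/w5.png",cams.camera("wrist"))
E
```

```text
time_s: 16.0
tcp_pos: [0.5213, 0.0311, 0.1715]
orientation: [-3.121, 0.356, -0.002]
wrist_force: [0.1, -0.0, -1.0]
opening: 0.0597
grasp_force: 30.0
time_s: 16.5
tcp_pos: [0.4999, -0.1302, 0.1706]
orientation: [-3.121, 0.359, 0.001]
wrist_force: [0.4, 0.5, -1.1]
opening: 0.0596
grasp_force: 30.0
time_s: 17.0
tcp_pos: [0.4875, -0.2253, 0.1704]
orientation: [-3.12, 0.361, 0.001]
wrist_force: [0.8, 1.0, -1.3]
opening: 0.0599
grasp_force: 30.0
[-6.51246912e-01  4.79588041e-01  1.62668055e+00  2.95911614e-04
  1.03625571e+00  1.14957166e+00] [[ 9.736e-01 -2.281e-01 -6.000e-04]
 [-2.281e-01 -9.736e-01  8.000e-04]
 [-7.000e-04 -6.000e-04 -1.000e+00]]
[0.00056772 0.00014083 0.07154677]
```

View pics/w5.png

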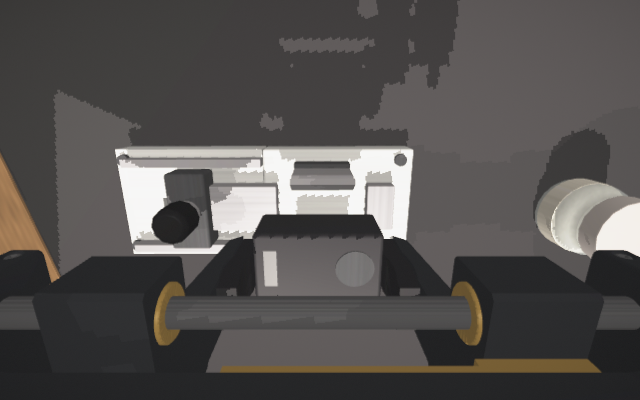

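The housing is held level above the nest. The tongue's end shows near (278,198) and the end block's inner edge near (366,198), so I can cross-check the bay's centre along y.

```bash
python3 - <<'E'
from h import *
u=np.array([.2281,.9736]);v=np.array([.9736,-.2281])
for px,z in(((278,190),.033),((278,205),.033),((366,190),.032),((366,205),.032),((115,150),.02),((413,150),.02),((254,240),.1),((384,240),.1)):
    p=ray("wrist",[px],z)[0];print(px,"y'",round(p[:2]@u,4),"x'",round(p[:2]@v,4))
t=r.sense()["tcp_pos"];print(t[:2]@u,t[:2]@v)
E
```

```text
(278, 190) y' -0.0777 x' 0.5402
(278, 205) y' -0.0773 x' 0.5289
(366, 190) y' -0.1412 x' 0.54
(366, 205) y' -0.1417 x' 0.5287
(115, 150) y' 0.0429 x' 0.5671
(413, 150) y' -0.1763 x' 0.5673
(254, 240) y' -0.073 x' 0.5306
(384, 240) y' -0.1411 x' 0.5307
-0.10747052779308465 0.5260644518635533
```

```bash
echo '{"segments": [[0.0004, 0.0011, 0, 0, 0.05], [0, 0, 0.02, 0, 0.05], [0, 0, 0.015, 0, 0.05], [0, 0, 0.01, 0, 0.05], [0, 0, 0, 0, 0.05]]}' | python3 inch.py; echo '{"segments": [[0, 0, 0.007, 0, 0.05], [0, 0, 0.007, 0, 0.05], [0, 0, 0, 0, 0.05], [0, 0, 0, 0, 0.05]]}' | python3 inch.py
```

```text
time_s: 17.55
tcp_pos: [0.4877, -0.2256, 0.1248]
orientation: [-3.12, 0.358, 0.003]
wrist_force: [-0.8, -0.3, -1.1]
opening: 0.0598
grasp_force: 30.0
time_s: 17.95
tcp_pos: [0.488, -0.2264, 0.1119]
orientation: [3.121, -0.359, 0.0]
wrist_force: [-0.3, -0.8, -1.3]
opening: 0.0597
grasp_force: 30.0
```

```bash
echo '{"segments": [[0, 0, 0.004, 0, 0.05], [0, 0, 0.004, 0, 0.05], [0, 0, 0.0025, 0, 0.05], [0, 0, 0, 0, 0.05], [0, 0, 0, 0, 0.05]]}' | python3 inch.py; echo '{"segments": [[0, 0, 0.001, 0, 0.05], [0, 0, 0.0007, 0, 0.05], [0, 0, 0, 0, 0.05]]}' | python3 inch.py
```

```text
time_s: 18.45
tcp_pos: [0.4879, -0.2265, 0.1013]
orientation: [3.121, -0.359, -0.0]
wrist_force: [-0.0, 0.3, -2.0]
opening: 0.0598
grasp_force: 30.0
time_s: 18.75
tcp_pos: [0.4879, -0.2264, 0.0995]
orientation: [-3.121, 0.359, 0.0]
wrist_force: [0.1, -0.2, -1.0]
opening: 0.0597
grasp_force: 30.0
```

```bash
echo '{"segments": [[0, 0, 0.0007, 0, 0.05], [0, 0, 0.0005, 0, 0.05], [0, 0, 0, 0, 0.05]]}' | python3 inch.py; python3 - <<'E'
from h import *
print(r.sense()["wrist_force"])
E
```

```text
time_s: 19.05
tcp_pos: [0.488, -0.2264, 0.0988]
orientation: [3.121, -0.359, 0.0]
wrist_force: [-1.9, 2.2, 4.5]
opening: 0.0598
grasp_force: 30.0
[-1.90059783  2.16890319  4.49464112]
```

The floor contact came at the predicted height. Releasing and backing off.

```bash
echo '{"segments": [[0, 0, 0, 0, 0.075], [0, 0, 0, 0, 0.075], [0, 0, 0, 0, 0.075], [0, 0, 0, 0, 0.075], [0, 0, -0.01, 0, 0.075]]}' | python3 inch.py; echo '{"segments": [[0, 0, -0.03, 0, 0.075], [0, 0, -0.045, 0, 0.075], [0, 0, -0.045, 0, 0.075], [-0.045, 0, 0, 0, 0.075], [-0.03, 0, 0, 0, 0.075]]}' | python3 inch.py; echo '{"segments": [[0, 0, 0, 0, 0.075], [0, 0, 0, 0, 0.075], [0, 0, 0, 0, 0.075]]}' | python3 inch.py; python3 - <<'E'
from h import *
a=cams.camera("wrist");np.savez("w6.npz",**cams.camera_info("wrist"));cv2.imwrite("pics/w6.png",a)
b=cams.camera("scene")
c=cv2.resize(b[180:240,195:295],(500,300),interpolation=2)
w=cv2.resize(a[60:290,100:480],(726,440)[:2],interpolation=2)[:300]
cv2.imwrite("pics/f.png",np.vstack([np.pad(c,((0,0),(0,300),(0,0))),cv2.resize(a[80:290,130:470],(800,300),interpolation=2)]))
E
```

```text
time_s: 19.55
tcp_pos: [0.4875, -0.2261, 0.1078]
orientation: [-3.12, 0.359, 0.003]
wrist_force: [-0.5, -0.1, 0.0]
opening: 0.0748
grasp_force: 0.0
time_s: 20.05
tcp_pos: [0.4138, -0.209, 0.2301]
orientation: [3.119, -0.358, 0.004]
wrist_force: [0.3, 0.1, -0.6]
opening: 0.0755
grasp_force: 0.0
time_s: 20.35
tcp_pos: [0.4156, -0.2098, 0.2287]
orientation: [3.121, -0.359, 0.001]
wrist_force: [-0.6, 0.3, -0.7]
opening: 0.0748
grasp_force: 0.0
```

View pics/f.png

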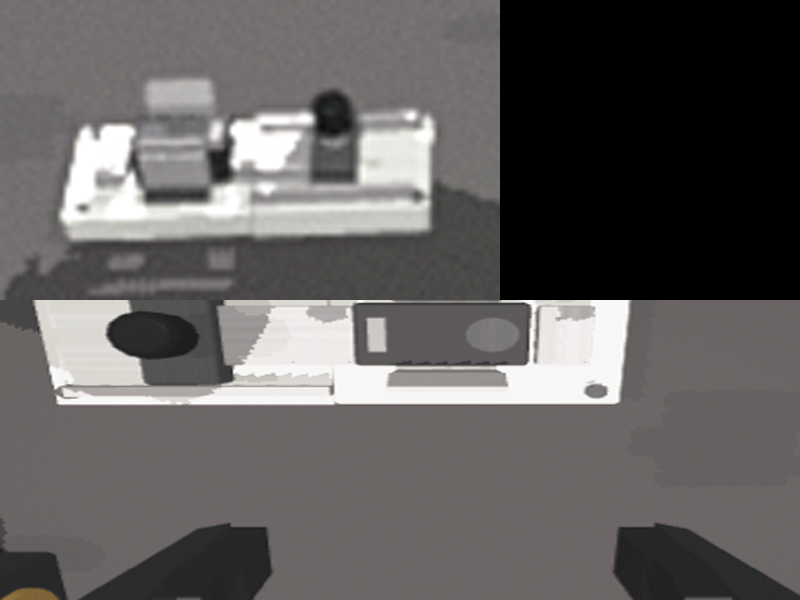

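The housing lies flat and square between the tongue and the end block, at lower-panel (353–530, 305–365). The stop is still one hole out with the knob low, and the arm is clear.

```bash
python3 -c "
from plant import r, cams, job
print(job.job_done())"
```

```text
the job is handed in; nothing more can be done
None
```

I moved the stop to the next hole with its pin home, set the long housing flat in the bay without dropping it, and handed the job in at about 20 s; the hand-in returned no verdict.

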